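# Release a left-hand clamp on a tube mixer and unload the carrier

### The job

Unload the blood-tube carrier from the bench mixer: its clamp has a left-hand thread, so turn the bar knob clockwise (seen from above) until the engraved line on the knob lines up with the engraved line on the disc below it, let go, then slide the carrier, kept level, straight out of its dock away from the clamp and set it down gently, upright, flat inside the empty steel tray. The clamp stands on soft rubber and its knob rises as it unscrews, so let your hand rise with it and never push, pull or lean on it hard. Leave the knob at its mark and the other things on the bench where they are.

Things in the scene. Friction and masses are not known exactly. Their poses are not given: they have to be found in the camera images.
- mixer: Fixed white bench mixer, 150 (x) x 250 (y) mm; origin on the bench, z up. Flat deck 50 mm above the bench. Clamp axis at local (0, +100 mm). The carrier's dock is the channel along local y between two aluminium rails (12 mm high, 63 mm apart inside, local y -75 to +37 mm); open-ended, the carrier slides out towards local -y.
- spindle (a point): Point on the clamp's steel post, on the clamp axis, 66 mm above the bench. Post, jaw, disc and knob stand together on soft rubber that yields about 1 mm per 7 N in any direction, up and down too; the clamp is overloaded when this point is displaced more than 2 mm (about 14 N).
- knob_grip (a point): Centre of the clamp's knob, on the clamp axis: upright-sided aluminium bar 52 long, 16 wide, 28 mm high, gripped across its 16 mm. Its underside is 12 mm above the disc (radius 36 mm, not turning). Clockwise from above unscrews, friction 0.15 N m; it stays where left. Unscrewing lifts knob, disc and jaw some 2 to 6 mm per radian: held at a fixed height it jacks against the hand.
- mark (a point): Outer end of the engraved dark line on the top face of the knob, 25.5 mm from the clamp axis. The line runs from near the axis to one end of the bar only, so it shows the bar's direction. At the start it has 115 to 166 degrees to go clockwise to the index; there is a stop about 28 degrees beyond.
- index (a point): Short engraved line on the top face of the disc under the knob, point 33.5 mm from the clamp axis in the mixer's local +x direction; axes parallel to the mixer's. It does not turn but rises with the knob. When the knob's line points at it (within about 10 degrees) the jaw is about 4 mm clear above the carrier's lip, if the carrier is kept level.
- carrier: Loose blue tube carrier, 0.25 to 0.5 kg; origin at the underside of its block, 60 (x) x 80 (y) x 40 mm high, with capped tubes to 70 mm up at x = +-19.5 mm. On its +y side a 30 mm wide steel tongue (6 to 14 mm up) reaches y = +102 mm, ending in a lip 7 mm high hooked behind the clamp jaw's toe. Clear of the jaw after sliding 25 mm; can be lifted after 45 mm.
- carrier_handle (a point): Grip point on the carrier's handle, 92 mm straight above the carrier's origin and 14 mm below the handle's top; axes parallel to the carrier's. The handle is an upright plate 12 mm thick (x), 40 mm long (y), gripped across the 12 mm.
- tray_floor (a point): Centre of the inner floor (5 mm above the bench) of the fixed empty steel tray, 130 (x) x 220 (y) mm outside, walls 5 mm thick, rim 14 mm above the bench; axes parallel to the tray's. The carrier fits along the tray's y, tongue either way, its block about 30 mm off centre so that the tongue lies inside too.
- rack: Bystander: blue tube rack with purple-capped tubes, 70 x 170 x 88 mm; origin at the centre of its underside. Leave alone.
- bottle: Bystander: white plastic bottle, 64 mm diameter, 140 mm high; origin at the centre of its underside. Leave alone.
- beaker: Bystander: glass beaker, 64 mm diameter, 75 mm high; origin at the centre of its underside. Leave alone.
Mind the look-alikes: they are no part of the job. Leave any orange look-alike of the carrier alone.

How it is judged:
By the outcome, as a careful person would: the job done as asked, in the order asked, and still so for the second after the job is handed in, with the robot touching nothing.
It also fails if it takes over 72 s, if anything falls off the work surface, if the arm or the gripper's body presses on something with over 40 N, if the wrist force passes 120 N, or if a joint passes its speed limit or range.

### The arm

A 6-joint arm with a two-finger parallel gripper is mounted at the origin on the work surface. World frame = base frame: x ahead of the robot, y to its left, z up, the work surface at z = 0. Lengths are in m, angles in degrees, forces in N, time in s.
With the tool pointing down it reaches from about 0.325 to 0.85 m from the base axis. Payload 15.5 kg.
Tool frame: the origin (TCP) lies midway between the tips of the shut fingers; the grasp point (between the pads) lies 19 mm behind it; y points along the fingers, x is the direction in which the jaws open and shut, and the axes are right-handed (so a half turn about y gives the same grasp; the last joint's range is limited). The gripper opens to 91 mm and grips with 3 to 60 N. Pads are 32 mm wide; open, the fingers measure 118 mm over their backs; the gripper's body (76 mm by 178 mm) begins 60 mm behind the grasp point.
Start: joints at [64.085, 28.281, 77.091, -0, 74.628, -5.472], TCP at [0.218, 0.586, 0.214] pointing down, gripper open.
Joint ranges: [-166.48, 166.48], [-47.26, 123.95], [12.59, 153.08], [-70.14, 250.14], [6.76, 159.57], [-176.63, 176.63]. Speed limits (degrees/s): [108.29, 108.29, 147.25, 172.46, 172.46, 172.46].

### API

Orientations are given as a 3x3 rotation matrix whose columns are the frame's x, y, z axes.
In Python, from bench import ctrl gives the robot as it stands. The module is installed in compiled form; this text tells all that it offers. Calls block until the motion is done:
- ctrl.goto(position, orientation): joint-space move of the TCP to a pose.
- ctrl.move_l(position, vel=0.15, ori=None, contact_N=None): straight line of the TCP; ori=None keeps the orientation; vel is the mean speed in m/s. With contact_N (N) it stops when the force on the tool has changed by that much, and returns True; else False.
- ctrl.movej(angles): joint-space move.
- ctrl.command_gripper(opening): opening from 0.0 (shut) to 1.0 (fully open); the grip force is fixed at half the most; returns when the fingers have stopped.
- ctrl.sleep(seconds).
- ctrl.ik(position, orientation): joint angles nearest the present ones, or None.
- ctrl.read_camera(name): name is "side" or "top"; returns the picture (400x640x3 uint8, blue, green, red); there is no depth.
- ctrl.camera_params(name): a dict with "fx", "fy", "cx", "cy" (pixels), "D" ([k1, k2, p1, p2, k3] as OpenCV has them; the pictures are not rectified), "pose" (4x4, takes a point from camera to world coordinates). Camera axes: x right, y up, looking along -z (the intrinsics and any distortion apply to the point x, -y, -z); pixel columns grow to the right and rows downward; lengths in m; the calibration is good to about 2 mm. A picture is of the moment at which its call begins. camera_params takes no time and is no camera call.
A pose or a line that the arm cannot do raises ctrl.MotionError and nothing moves.
- ctrl.sign_off(): hands the job in, once; it reports no verdict.
Readings, each from a call of its own:
- ctrl.current_t(): time.
- ctrl.current_q(): joint angles.
- ctrl.current_dq(): joint speeds.
- ctrl.current_effort(): joint torques, N m.
- ctrl.current_tool_pos(): TCP position.
- ctrl.current_eef_rot(): TCP orientation.
- ctrl.current_contact_force(): force on the tool from outside, world axes, zero at the start.
- ctrl.current_wrist_torque(): the same for the moment, N m.
- ctrl.current_grip_width(): opening from 0.0 (shut) to 1.0 (fully open).
Only numpy, scipy, OpenCV 4.12 (cv2) and the standard library are available. Lean on these libraries where they do the work, as an engineer would, in place of code of your own. Each camera call takes 0.05 s, during which the arm holds its last target.

## Working session

There is one attempt and no reset: what is moved stays moved. The work goes in short steps, each a Python script; the robot and the scene stay as the last script left them, time stands still between calls to the robot, and variables do not carry over. Pictures are saved under pics/ and viewed, and the job is handed in when it is done.

```bash
mkdir -p pics
python3 - <<'E'
from bench import ctrl
import cv2, numpy as np
for n in("top","side"):
    im=ctrl.read_camera(n); cv2.imwrite(f"pics/{n}0.png",im)
    p=ctrl.camera_params(n); print(n,{k:(np.round(v,4).tolist()) for k,v in p.items()})
print(ctrl.current_t(),ctrl.current_tool_pos(),ctrl.current_eef_rot())
E
```

```text
top {'fx': 369.5994, 'fy': 369.5994, 'cx': 318.3992, 'cy': 199.4, 'D': [-0.0589, 0.0, 0.0, 0.0, 0.0], 'pose': [[0.0036, 0.9915, -0.1298, 0.4396], [-1.0, 0.0035, -0.0011, -0.0216], [-0.0006, 0.1298, 0.9915, 0.9029], [0.0, 0.0, 0.0, 1.0]]}
side {'fx': 397.2314, 'fy': 397.2314, 'cx': 322.669, 'cy': 201.1417, 'D': [-0.0795, 0.0, 0.0, 0.0, 0.0], 'pose': [[0.9003, 0.2867, -0.3275, 0.2514], [-0.4352, 0.5997, -0.6715, -0.574], [0.0038, 0.7471, 0.6647, 0.6597], [0.0, 0.0, 0.0, 1.0]]}
0.1 [0.21813998 0.58535056 0.2134228 ] [[ 3.49270459e-01 -4.79401223e-04 -9.37021834e-01]
 [ 9.37021389e-01 -9.22100355e-04  3.49270765e-01]
 [-1.03146900e-03 -9.99999460e-01  1.27146785e-04]]
```

View pics/top0.png

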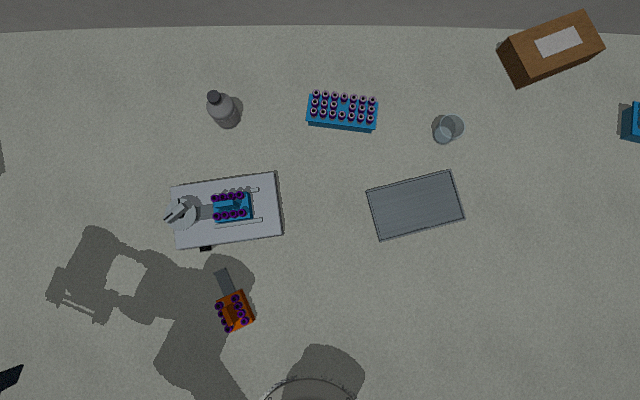

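View pics/side0.png

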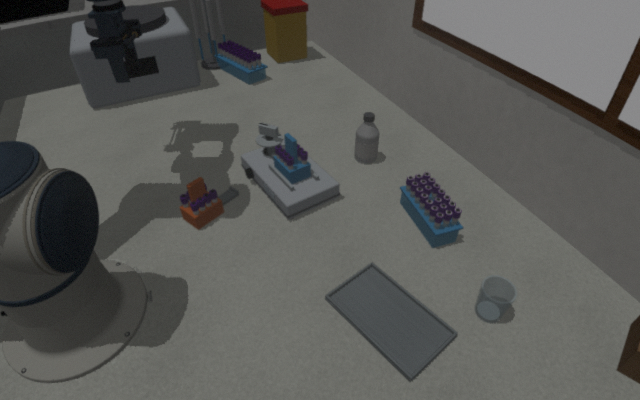

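The top view shows the mixer near (228,210), with its knob at the left around (180,210) and the blue carrier at (232,206). The orange look-alike is at (234,311), the tray at (415,205), the rack at (342,110), the bottle at (224,108) and the beaker at (447,128). In the side view the mixer is near (288,175) and the tray near (390,318). Next I'll take close crops.

Run:
```python
import cv2, numpy as np
t=cv2.imread("pics/top0.png"); s=cv2.imread("pics/side0.png")
cv2.imwrite("pics/t1.png",cv2.resize(t[160:260,150:290],None,fx=5.6,fy=5.6,interpolation=cv2.INTER_CUBIC))
cv2.imwrite("pics/s1.png",cv2.resize(s[115:220,230:345],None,fx=5.6,fy=5.6,interpolation=cv2.INTER_CUBIC))
cv2.imwrite("pics/t2.png",cv2.resize(t[185:240,155:210],None,fx=10,fy=10,interpolation=cv2.INTER_CUBIC))
```

```text
(no output)
```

View pics/t1.png

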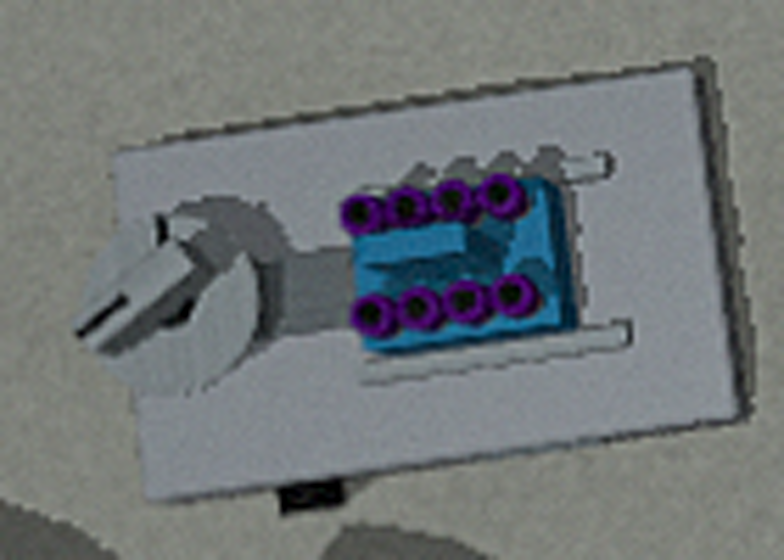

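View pics/s1.png

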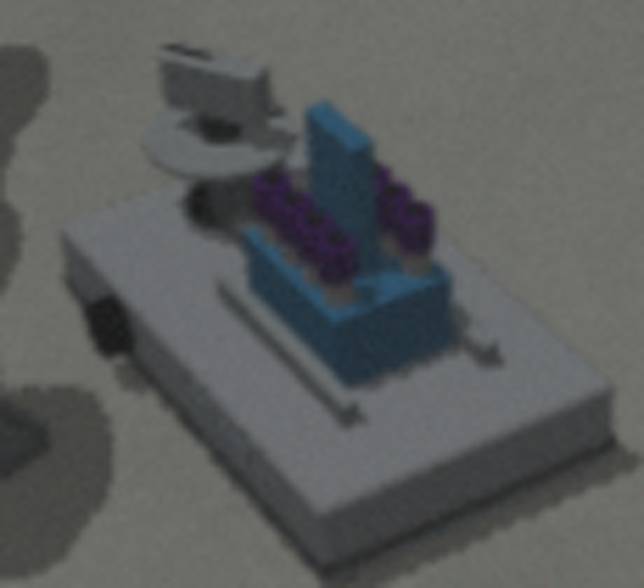

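View pics/t2.png

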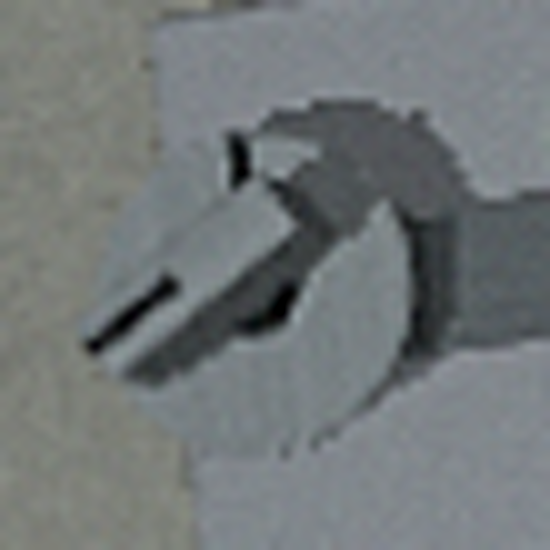

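```bash
cat > h.py <<'E'
from bench import ctrl
import cv2, numpy as np
def P(n):
    p=ctrl.camera_params(n); K=np.array([[p["fx"],0,p["cx"]],[0,p["fy"],p["cy"]],[0,0,1]]);return K,np.array(p["D"],float),np.array(p["pose"])
def ray(n,uv):
    K,D,T=P(n); q=cv2.undistortPoints(np.array(uv,float).reshape(-1,1,2),K,D).reshape(-1,2)
    d=np.c_[q[:,0],-q[:,1],-np.ones(len(q))]@T[:3,:3].T
    return T[:3,3],d
def plane(n,uv,z):
    o,d=ray(n,uv); return o+d*((z-o[2])/d[:,2])[:,None]
def proj(n,X):
    K,D,T=P(n); c=(np.atleast_2d(X)-T[:3,3])@T[:3,:3]
    return cv2.projectPoints((c*[1,-1,-1]).reshape(-1,1,3),np.zeros(3),np.zeros(3),K,D)[0].reshape(-1,2)
def tri(a,b): # top px, side px
    o1,d1=ray("top",a);o2,d2=ray("side",b);d1,d2=d1[0],d2[0]
    s=np.linalg.lstsq(np.c_[d1,-d2],o2-o1,rcond=None)[0]
    p,q=o1+s[0]*d1,o2+s[1]*d2; return (p+q)/2,np.linalg.norm(p-q)
def crop(uv,ox,oy,f): return (np.array(uv,float)+.5)/f-.5+[ox,oy]
E
python3 - <<'E'
from h import *
np.set_printoptions(precision=4,suppress=True)
c=plane("top",crop([(118,150),(690,67),(738,418),(148,500)],150,160,5.6),.05)
print(c); 
for i in range(4): print(np.linalg.norm(c[i]-c[i-1]))
v=(c[0]-c[1])+(c[3]-c[2]); print("yaw of local y",np.degrees(np.arctan2(v[1],v[0]))-90, c.mean(0))
cs=plane("side",crop([(65,235),(320,515),(612,385)],230,115,5.6),.05);print("side BL BR TR",cs)
# knob
tm=lambda u:crop([u],155,185,10); sm=lambda u:crop([u],230,115,5.6)
print("mark end",tri(tm((90,349)),sm((165,48))))
print("bar far end",tri(tm((280,208)),sm((268,70))))
print("knob bar corners top", plane("top",crop([(82,330),(125,378),(295,215),(258,180)],155,185,10),.12))
# handle top corners
print("handle near", tri(crop([(466,240)],150,160,5.6),crop([(350,140)],230,115,5.6)))
print("handle far", tri(crop([(357,250)],150,160,5.6),crop([(320,105)],230,115,5.6)))
E
```

```text
[[0.5811 0.3283 0.05  ]
 [0.617  0.0869 0.05  ]
 [0.4701 0.0643 0.05  ]
 [0.4348 0.3079 0.05  ]]
0.14766219545698228
0.24412015821963085
0.14860692586119936
0.24616858922716933
yaw of local y 8.352434637049328 [0.5257 0.1968 0.05  ]
side BL BR TR [[0.4342 0.2952 0.05  ]
 [0.4699 0.0604 0.05  ]
 [0.6156 0.0835 0.05  ]]
mark end (array([0.4967, 0.3076, 0.1286]), np.float64(0.0004211982083322109))
bar far end (array([0.5293, 0.2665, 0.1304]), np.float64(0.004959909860568764))
knob bar corners top [[0.5016 0.3132 0.12  ]
 [0.4914 0.3032 0.12  ]
 [0.5267 0.2679 0.12  ]
 [0.5342 0.2764 0.12  ]]
handle near (array([0.5288, 0.1539, 0.1588]), np.float64(0.0029214645366639268))
handle far (array([0.5284, 0.1945, 0.1525]), np.float64(0.0027881266857162457))
```

Run:
```python
from h import *
np.set_printoptions(precision=4,suppress=True)
t=cv2.imread("pics/top0.png").astype(int)
for y in (180,190,225): 
    print(y,[tuple(t[y,x]) for x in (list(range(166,180)))])
    print(y,[tuple(t[y,x]) for x in (list(range(270,290)))])
print([tuple(t[y,190]) for y in range(178,190)]); print([tuple(t[y,190]) for y in range(238,256)])
```

```text
180 [(np.int64(112), np.int64(117), np.int64(116)), (np.int64(121), np.int64(126), np.int64(123)), (np.int64(126), np.int64(132), np.int64(128)), (np.int64(119), np.int64(127), np.int64(124)), (np.int64(123), np.int64(129), np.int64(129)), (np.int64(128), np.int64(134), np.int64(135)), (np.int64(122), np.int64(127), np.int64(126)), (np.int64(122), np.int64(127), np.int64(127)), (np.int64(129), np.int64(135), np.int64(132)), (np.int64(127), np.int64(135), np.int64(133)), (np.int64(121), np.int64(132), np.int64(128)), (np.int64(125), np.int64(129), np.int64(129)), (np.int64(124), np.int64(132), np.int64(128)), (np.int64(124), np.int64(129), np.int64(127))]
180 [(np.int64(136), np.int64(133), np.int64(128)), (np.int64(139), np.int64(134), np.int64(127)), (np.int64(147), np.int64(144), np.int64(135)), (np.int64(145), np.int64(137), np.int64(133)), (np.int64(114), np.int64(108), np.int64(104)), (np.int64(50), np.int64(49), np.int64(48)), (np.int64(61), np.int64(62), np.int64(61)), (np.int64(81), np.int64(85), np.int64(83)), (np.int64(74), np.int64(80), np.int64(75)), (np.int64(131), np.in
[... 4389 characters left out ...]
(np.int64(140), np.int64(135), np.int64(129)), (np.int64(145), np.int64(137), np.int64(130)), (np.int64(141), np.int64(134), np.int64(130)), (np.int64(145), np.int64(140), np.int64(133)), (np.int64(140), np.int64(134), np.int64(128)), (np.int64(148), np.int64(140), np.int64(136)), (np.int64(108), np.int64(103), np.int64(97)), (np.int64(87), np.int64(84), np.int64(83)), (np.int64(114), np.int64(120), np.int64(118)), (np.int64(127), np.int64(134), np.int64(131)), (np.int64(125), np.int64(134), np.int64(129)), (np.int64(130), np.int64(139), np.int64(133)), (np.int64(127), np.int64(135), np.int64(135)), (np.int64(123), np.int64(129), np.int64(126)), (np.int64(125), np.int64(133), np.int64(129))]
```

Run:
```python
from h import *
t=cv2.imread("pics/top0.png")
c=t[185:240,155:210]; c=cv2.convertScaleAbs(c,alpha=1.8,beta=-60)
cv2.imwrite("pics/t3.png",cv2.resize(c,None,fx=10,fy=10,interpolation=cv2.INTER_NEAREST))
s=cv2.imread("pics/side0.png")[115:160,245:305]; s=cv2.convertScaleAbs(s,alpha=2,beta=-60)
cv2.imwrite("pics/s3.png",cv2.resize(s,None,fx=10,fy=10,interpolation=cv2.INTER_NEAREST))
```

```text
(no output)
```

View pics/t3.png

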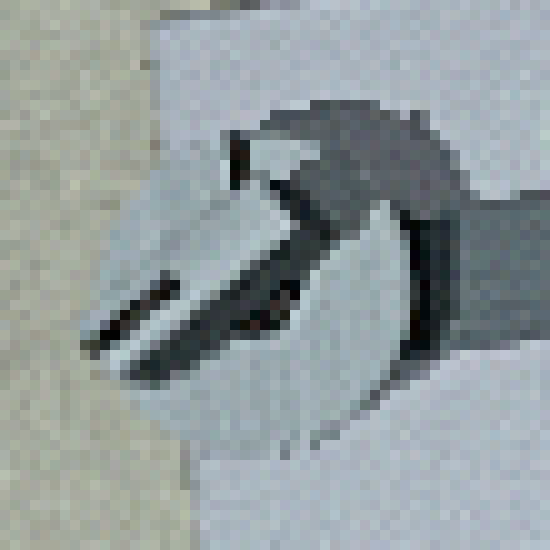

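View pics/s3.png

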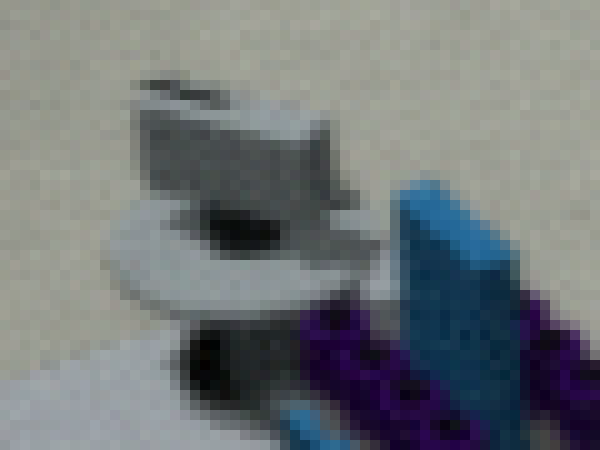

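Run:
```python
from h import *
from scipy.optimize import least_squares
np.set_printoptions(precision=4,suppress=True)
E=np.array([(408,290),(408,320),(383,390),(345,425),(250,457),(210,452),(170,432),(140,405),(98,255),(118,205),(145,172),(185,145)],float)/10-.5+[155,185]
for z in (.08,.085,.09,.095,.1):
    p=plane("top",E,z)[:,:2]
    f=least_squares(lambda c:np.hypot(*(p-c[:2]).T)-c[2],[.51,.3,.036]); print(z,f.x,np.sqrt(np.mean(f.fun**2)))
B=np.array([(80,332),(118,372),(293,222),(262,183)],float)/10-.5+[155,185]
for z in (.122,.126,.130):
    c=plane("top",B,z)[:,:2]; print(z,c.mean(0),[np.linalg.norm(c[i]-c[i-1]) for i in range(4)], [np.degrees(np.arctan2(*(a-b)[::-1])) for a,b in((c[0],c[3]),(c[1],c[2]))])
L=np.array([(175,285),(90,350)],float)/10-.5+[155,185]
l=plane("top",L,.128);print("line",l,np.degrees(np.arctan2(*(l[1]-l[0])[1::-1])))
I=np.array([(238,135),(240,185)],float)/10-.5+[155,185]
i=plane("top",I,.089);print("index",i)
# side disc ellipse leftmost etc
S=np.array([(103,245),(112,275),(150,305),(200,318),(260,318),(300,305),(125,215),(150,195)],float)/10-.5+[245,115]
for z in (.082,.086,.09,.094):
    p=plane("side",S,z)[:,:2]
    f=least_squares(lambda c:np.hypot(*(p-c[:2]).T)-c[2],[.51,.3,.036]); print("side",z,f.x,np.sqrt(np.mean(f.fun**2)))
```

```text
0.08 [0.5141 0.2917 0.037 ] 0.0007559456744887232
0.085 [0.5137 0.2898 0.0367] 0.0007513524250861861
0.09 [0.5132 0.2879 0.0365] 0.0007467591756825209
0.095 [0.5128 0.286  0.0363] 0.000742165926279486
0.1 [0.5123 0.2841 0.0361] 0.000737572676876454
0.122 [0.5131 0.2898] [np.float64(0.049894619354619876), np.float64(0.012229644224197233), np.float64(0.048778012860018684), np.float64(0.011050579908891406)] [np.float64(130.31934495469443), np.float64(131.63709473833762)]
0.126 [0.5127 0.2882] [np.float64(0.049639040375723045), np.float64(0.012166999393481584), np.float64(0.04852815355894303), np.float64(0.010993974688411456)] [np.float64(130.31934495469443), np.float64(131.6370947383376)]
0.13 [0.5123 0.2866] [np.float64(0.04938346139682629), np.float64(0.012104354562765856), np.float64(0.04827829425786749), np.float64(0.010937369467931543)] [np.float64(130.31934495469454), np.float64(131.63709473833754)]
line [[0.5108 0.2902 0.128 ]
 [0.4969 0.3079 0.128 ]] 128.28750380230966
index [[0.5482 0.2934 0.089 ]
 [0.5369 0.2923 0.089 ]]
side 0.082 [0.5139 0.2966 0.0357] 0.0005122313050570805
side 0.086 [0.5121 0.2905 0.0354] 0.000508684330823564
side 0.09 [0.5103 0.2845 0.0352] 0.0005051373565919685
side 0.094 [0.5085 0.2785 0.0349] 0.0005015903823591175
```

Run:
```python
from h import *
t=cv2.imread("pics/top0.png")
c=cv2.convertScaleAbs(t[160:250,355:475],alpha=1.8,beta=-60)
cv2.imwrite("pics/t4.png",cv2.resize(c,None,fx=6,fy=6,interpolation=cv2.INTER_NEAREST))
```

```text
(no output)
```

View pics/t4.png

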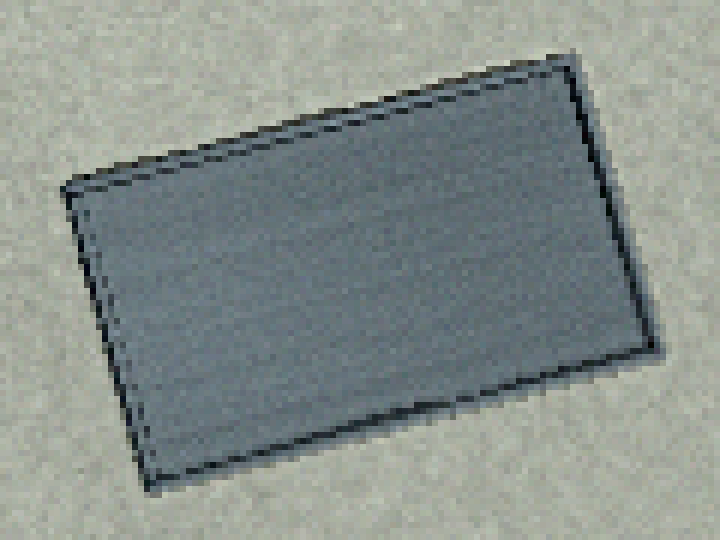

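Run:
```python
from h import *
np.set_printoptions(precision=4,suppress=True)
c=plane("top",crop([(64,185),(577,57),(663,354),(149,491)],355,160,6),.014)
print(c,c.mean(0),[np.linalg.norm(c[i]-c[i-1]) for i in range(4)])
v=(c[0]-c[1])+(c[3]-c[2]); print("yaw",np.degrees(np.arctan2(v[1],v[0]))-90)
w=(c[0]-c[3])+(c[1]-c[2]); print("yaw x",np.degrees(np.arctan2(w[1],w[0])))
s=plane("side",[(326,297),(373,265),(455,333),(412,378)],.014); print(s,s.mean(0))
# mixer predictions
yaw=np.radians(8.35);R=np.array([[np.cos(yaw),-np.sin(yaw)],[np.sin(yaw),np.cos(yaw)]])
for o in ([.5277,.1894],[.5257,.1968]):
    k=np.array([[-75,-125],[75,-125],[75,125],[-75,125]])/1000@R.T+o
    X=np.c_[k,np.full(4,.05)]
    print(o,"top crop",(proj("top",X)-[150,160]+.5)*5.6-.5,"side crop",(proj("side",X)-[230,115]+.5)*5.6-.5)
# two-view triangulation of corners
for a,b in(((738,418),(320,515)),((690,67),(612,385)),((148,500),(65,235))):
    print(tri(crop([a],150,160,5.6),crop([b],230,115,5.6)))
```

```text
[[ 0.5785 -0.1347  0.014 ]
 [ 0.6327 -0.3475  0.014 ]
 [ 0.5102 -0.3775  0.014 ]
 [ 0.455  -0.1672  0.014 ]] [ 0.5441 -0.2567  0.014 ] [np.float64(0.12766014964288833), np.float64(0.21961310004206153), np.float64(0.1261407921922799), np.float64(0.21747473828262695)]
yaw 14.501750846958771
yaw x 14.266891809441077
[[ 0.454  -0.1752  0.014 ]
 [ 0.5769 -0.1467  0.014 ]
 [ 0.6292 -0.3477  0.014 ]
 [ 0.5112 -0.3817  0.014 ]] [ 0.5428 -0.2628  0.014 ]
[0.5277, 0.1894] top crop [[760.9481 414.3711]
 [714.5251  59.9001]
 [128.5373 143.7228]
 [161.6161 498.8719]] side crop [[329.1975 522.1286]
 [628.4387 391.2363]
 [334.6993 130.3697]
 [ 63.0383 226.6935]]
[0.5257, 0.1968] top crop [[742.892  419.1668]
 [696.8585  64.5249]
 [111.072  148.3716]
 [143.7781 503.5749]] side crop [[317.7782 512.4446]
 [616.4171 382.7669]
 [325.5077 124.1338]
 [ 54.4868 219.7084]]
(array([0.4707, 0.0645, 0.0463]), np.float64(0.0010301899890891746))
(array([0.6177, 0.0873, 0.0464]), np.float64(1.2331777012911445e-05))
(array([0.4362, 0.3117, 0.0389]), np.float64(0.0029438309909418235))
```

```bash
cat >> h.py <<'E'
def ori(deg):
    a=np.radians(deg);c,s=np.cos(a),np.sin(a)
    return np.array([[c,0,-s],[s,0,c],[0,-1,0]])
def st(*a):
    print(*a,"t%.2f"%ctrl.current_t(),"p",np.round(ctrl.current_tool_pos(),4),"F",np.round(ctrl.current_contact_force(),2),"M",np.round(ctrl.current_wrist_torque(),3),"w%.4f"%ctrl.current_grip_width(),"q",np.round(ctrl.current_q(),1))
def xang():
    R=ctrl.current_eef_rot(); return np.degrees(np.arctan2(R[1,0],R[0,0]))
E
python3 - <<'E'
from h import *
st()
ctrl.goto([.5132,.2883,.165],ori(40)); st("hover")
ctrl.command_gripper(0.45); st()
for n in("top","side"): cv2.imwrite(f"pics/{n}1.png",ctrl.read_camera(n))
for _ in range(4): ctrl.sleep(.05); print(ctrl.current_contact_force())
print(proj("top",[[.5132,.2883,.165]]),proj("side",[[.5132,.2883,.165]]))
t=cv2.imread("pics/side1.png")[70:170,220:320]
cv2.imwrite("pics/s5.png",cv2.resize(cv2.convertScaleAbs(t,alpha=2,beta=-40),None,fx=6,fy=6,interpolation=cv2.INTER_CUBIC))
E
```

```text
t0.10 p [0.2181 0.5854 0.2134] F [ 0.21  0.18 -0.11] M [0.037 0.009 0.026] w1.0000 q [64.1 28.3 77.1  0.  74.6 -5.5]
hover t1.66 p [0.5128 0.2892 0.1651] F [-0.   -0.68  0.  ] M [-0.03   0.008  0.088] w0.9995 q [ 23.6  28.3  85.8   0.   65.9 -16.5]
t2.54 p [0.5132 0.2883 0.165 ] F [ 0.5  -0.11  0.45] M [-0.016 -0.001 -0.029] w0.4487 q [ 23.5  28.3  85.8  -0.   65.9 -16.5]
[ 0.19312636 -0.03484854  0.31798351]
[-0.62196237  0.29694271  0.67046385]
[-0.28436838 -0.86603634  0.33403983]
[-0.71220901  0.00919082  0.20402868]
[[165.88448972 210.12312789]] [[266.42465928 112.61129545]]
```

View pics/s5.png

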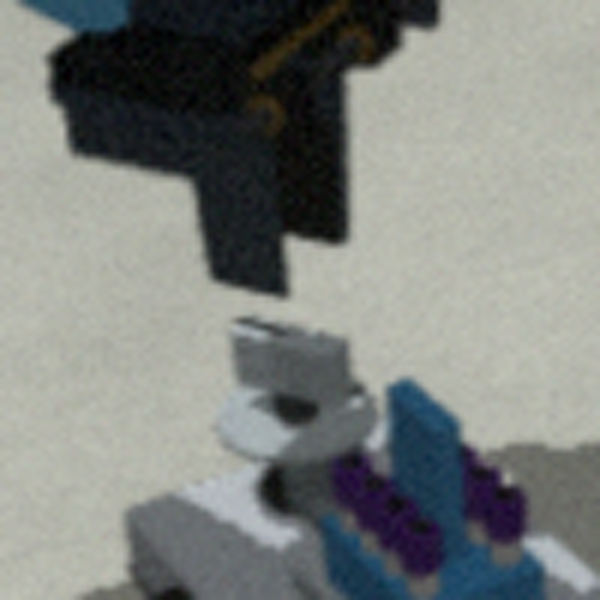

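View pics/top1.png

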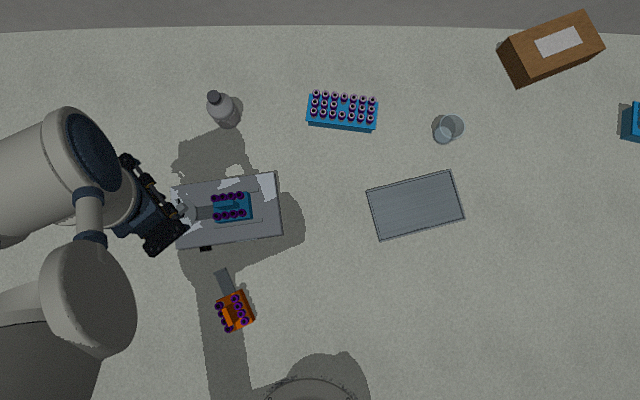

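The side view puts the finger tips at about (266.7,113.7), against a projected (266.4,112.6), so the arm and side camera agree. The near finger is clear of the knob. I'll descend with a guard, then probe both flanks lightly.

Run:
```python
from h import *
A=39.5
p=np.array([.5125,.2882,.165])
ctrl.move_l(p,vel=.05,ori=ori(A))
p[2]=.135; hit=ctrl.move_l(p,vel=.06,contact_N=3); st("135",hit)
if not hit:
    p[2]=.104; hit=ctrl.move_l(p,vel=.03,contact_N=3); st("104",hit)
cv2.imwrite("pics/side2.png",ctrl.read_camera("side"))
t=cv2.imread("pics/side2.png")[70:170,220:320]
cv2.imwrite("pics/s6.png",cv2.resize(cv2.convertScaleAbs(t,alpha=2.4,beta=-20),None,fx=6,fy=6,interpolation=cv2.INTER_CUBIC))
```

```text
135 False t3.74 p [0.5125 0.2882 0.1349] F [ 0.38 -0.27  0.72] M [-0.024  0.042 -0.045] w0.4497 q [ 23.5  30.3  87.7   0.   62.  -16. ]
104 False t4.92 p [0.5126 0.2882 0.1042] F [ 0.32  0.13 -0.15] M [-0.083  0.033 -0.04 ] w0.4515 q [ 23.5  32.5  89.4   0.   58.1 -16. ]
```

View pics/s6.png

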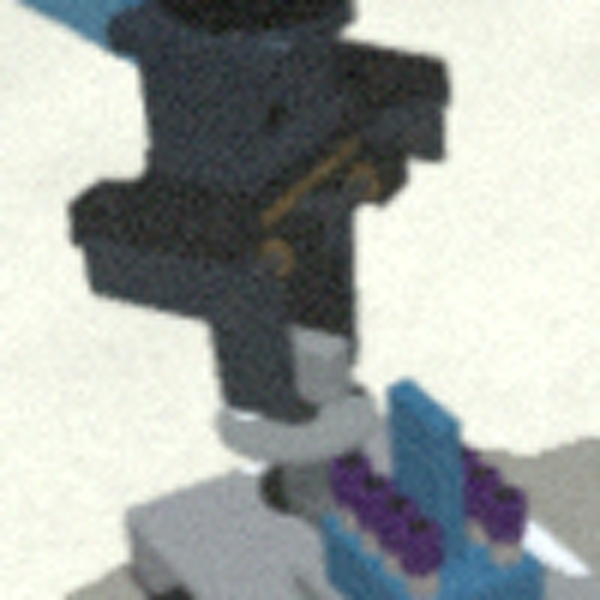

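The fingers straddle the bar, with the near tip at about (265,410) in the crop and the disc below still clear. Next I'll probe laterally.

Run:
```python
from h import *
A=39.5;u=np.array([np.cos(np.radians(A)),np.sin(np.radians(A)),0])
p=np.array([.5125,.2882,.104])
ctrl.command_gripper(.30); st("open.30")
r=[]
for s in(1,-1):
    h=ctrl.move_l(p+s*.009*u,vel=.012,contact_N=2.2); q=np.array(ctrl.current_tool_pos()); r.append((q-p)@u*1000); st(s,h)
    ctrl.move_l(p+ (0 if s>0 else np.mean(r))*u/(1 if s>0 else 1000),vel=.03)
print(r); st()
```

```text
open.30 t5.40 p [0.5125 0.2882 0.104 ] F [ 0.11 -0.11 -0.29] M [-0.089  0.007 -0.001] w0.2970 q [ 23.5  32.5  89.4   0.   58.1 -16. ]
1 True t5.97 p [0.517  0.2921 0.1035] F [-1.59 -1.39  0.27] M [-0.285  0.251  0.036] w0.2988 q [ 23.7  33.   88.4  -0.   58.7 -15.8]
-1 True t6.92 p [0.5072 0.2838 0.104 ] F [ 2.2   2.22 -0.36] M [ 0.302 -0.396  0.074] w0.3011 q [ 23.3  32.1  90.3   0.   57.6 -16.2]
[np.float64(5.940444326338555), np.float64(-6.930400135688105)]
t7.29 p [0.5121 0.2879 0.1038] F [-0.94  0.41 -0.06] M [0.005 0.015 0.   ] w0.2933 q [ 23.5  32.6  89.3  -0.   58.3 -16. ]
```

```bash
cat >> h.py <<'E'
def favg(n=4):
    f=[];
    for _ in range(n): ctrl.sleep(.02); f.append(np.r_[ctrl.current_contact_force(),ctrl.current_wrist_torque()])
    return np.mean(f,0)
E
python3 - <<'E'
from h import *
f0=favg(); print("free",np.round(f0,2))
ctrl.command_gripper(0.0); st("grip"); print(np.round(favg(),2)); print("ang",xang())
np.save("f0.npy",f0)
E
```

```text
free [-0.17  0.23 -0.62 -0.07  0.01  0.  ]
grip t7.69 p [0.5122 0.2879 0.104 ] F [0.3  0.52 0.8 ] M [ 0.098 -0.076  0.118] w0.1733 q [ 23.5  32.5  89.3   0.   58.2 -16. ]
[ 0.61  0.5  -0.44  0.1  -0.13  0.14]
ang 39.50751062360047
```

```bash
cat > turn.py <<'E'
import sys
from h import *
def turn(total,step=6,T=.3):
    f0=np.load("f0.npy"); a=xang(); end=a-total
    p=np.array(ctrl.current_tool_pos()); k=7000.; rise=.003 # m per rad guess
    z0,a0=p[2],a; i=0
    while a-end>1e-3:
        da=min(step,a-end); a-=da
        p=p.copy(); p[2]+=rise*np.radians(da)
        d=np.linalg.norm(p-np.array(ctrl.current_tool_pos())); d=max(d,1e-4)
        ctrl.move_l(p,vel=d/(T*da/step+.02),ori=ori(a))
        f=favg(3)-f0
        c=np.clip(f[:3]/k*.6,-5e-4,5e-4); p=p+c
        if i>=2: rise=np.clip(rise+.4*c[2]/np.radians(da),.001,.007)
        i+=1
        print("%5.1f x%6.1f t%.2f F"%(a,xang(),ctrl.current_t()),np.round(f,2),"p",np.round(p,4),"rise %.4f"%rise)
        if np.linalg.norm(f[:3])>9: print("STOP"); break
    d=np.linalg.norm(p-np.array(ctrl.current_tool_pos()))
    ctrl.move_l(p,vel=max(d,1e-4)/.2)
    print("end",np.round(favg()-f0,2),"mean pitch",(p[2]-z0)/np.radians(a0-a)*1000)
if __name__=="__main__": turn(float(sys.argv[1]),float(sys.argv[2]))
E
python3 turn.py 12 4
```

```text
35.5 x  35.6 t8.06 F [ 0.78  0.63  0.41  0.14 -0.09 -0.  ] p [0.5122 0.288  0.1043] rise 0.0030
 31.5 x  31.7 t8.36 F [ 0.9   0.73  0.85  0.2  -0.06 -0.01] p [0.5123 0.288  0.1046] rise 0.0030
 27.5 x  27.7 t8.66 F [ 0.93  0.88  0.79  0.15 -0.09  0.02] p [0.5124 0.2881 0.1048] rise 0.0034
end [ 0.26  0.34  0.3   0.12 -0.08  0.02] mean pitch 3.834929296071153
```

```bash
python3 turn.py 42 6
python3 - <<'E'
from h import *
cv2.imwrite("pics/side3.png",ctrl.read_camera("side"));cv2.imwrite("pics/top3.png",ctrl.read_camera("top"))
t=cv2.imread("pics/side3.png")[90:160,230:310]; T=cv2.imread("pics/top3.png")[180:240,150:220]
a=cv2.resize(cv2.convertScaleAbs(t,alpha=2.4,beta=-20),(400,350),interpolation=cv2.INTER_CUBIC)
b=cv2.resize(cv2.convertScaleAbs(T,alpha=2,beta=-40),(400,350),interpolation=cv2.INTER_CUBIC)
cv2.imwrite("pics/c3.png",np.hstack([a,b]))
E
```

```text
21.5 x  21.7 t9.28 F [ 1.23  0.42  1.    0.18 -0.16 -0.11] p [0.5125 0.2881 0.1052] rise 0.0030
 15.5 x  15.8 t9.62 F [ 1.    0.96  1.21  0.22 -0.18 -0.04] p [0.5126 0.2882 0.1056] rise 0.0030
  9.5 x   9.8 t9.96 F [ 1.52  0.96  0.42  0.17 -0.25 -0.06] p [0.5127 0.2883 0.106 ] rise 0.0031
  3.5 x   3.8 t10.29 F [ 1.65  0.33  1.31  0.14 -0.27 -0.05] p [0.5128 0.2883 0.1064] rise 0.0036
 -2.5 x  -2.2 t10.66 F [ 1.36  0.69  0.43  0.12 -0.31 -0.02] p [0.513  0.2884 0.1068] rise 0.0037
 -8.5 x  -8.2 t11.01 F [ 1.73 -0.09  0.14  0.08 -0.36 -0.06] p [0.5131 0.2884 0.1072] rise 0.0038
-14.5 x -14.2 t11.35 F [ 2.03 -0.06  0.58  0.   -0.36 -0.06] p [0.5133 0.2884 0.1077] rise 0.0039
end [ 1.74  0.21  0.21  0.03 -0.26  0.  ] mean pitch 3.901606167360755
```

View pics/c3.png

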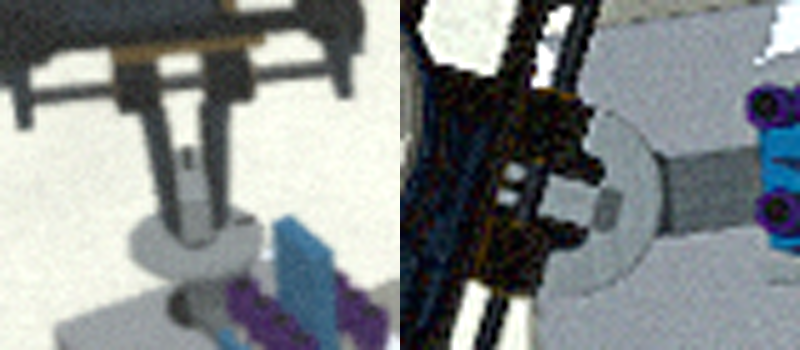

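The bar has turned with the gripper. In the side crop the line is at (188,155) on the far end, now about 75°. I'll continue to the index.

Run:
```python
from turn import *
turn(xang()+81.65,6)
st(); print(xang())
cv2.imwrite("pics/side4.png",ctrl.read_camera("side"));cv2.imwrite("pics/top4.png",ctrl.read_camera("top"))
t=cv2.imread("pics/side4.png")[90:160,230:310]; T=cv2.imread("pics/top4.png")[180:240,150:220]
a=cv2.resize(cv2.convertScaleAbs(t,alpha=2.4,beta=-20),(400,350),interpolation=cv2.INTER_CUBIC)
b=cv2.resize(cv2.convertScaleAbs(T,alpha=2,beta=-40),(400,350),interpolation=cv2.INTER_CUBIC)
cv2.imwrite("pics/c4.png",np.hstack([a,b]))
```

```text
-20.4 x -20.2 t12.07 F [ 2.31 -0.22  0.94 -0.03 -0.34 -0.04] p [0.5134 0.2883 0.108 ] rise 0.0030
-26.4 x -26.2 t12.43 F [ 2.03 -0.57  0.98 -0.04 -0.34 -0.04] p [0.5136 0.2883 0.1084] rise 0.0030
-32.4 x -32.2 t12.77 F [ 1.66 -0.54  0.96 -0.01 -0.36 -0.03] p [0.5137 0.2882 0.1088] rise 0.0033
-38.4 x -38.2 t13.12 F [ 2.13 -0.26  0.84 -0.1  -0.29 -0.03] p [0.5139 0.2882 0.1093] rise 0.0036
-44.4 x -44.2 t13.47 F [ 1.58 -0.86  0.81 -0.12 -0.27 -0.01] p [0.5141 0.2882 0.1097] rise 0.0039
-50.4 x -50.2 t13.84 F [ 1.94 -0.84 -0.08 -0.14 -0.28 -0.03] p [0.5142 0.2881 0.1101] rise 0.0038
-56.4 x -56.2 t14.18 F [ 0.83 -1.22  0.28 -0.18 -0.24 -0.04] p [0.5143 0.288  0.1105] rise 0.0039
-62.4 x -62.2 t14.53 F [ 1.67 -1.11 -0.46 -0.21 -0.24 -0.04] p [0.5144 0.2879 0.1109] rise 0.0038
-68.4 x -68.2 t14.87 F [ 1.66 -1.42  0.24 -0.23 -0.17 -0.05] p [0.5146 0.2878 0.1113] rise 0.0038
-74.4 x -74.2 t15.22 F [ 1.27 -1.17 -0.25 -0.29 -0.08 -0.04] p [0.5147 0.2877 0.1117] rise 0.0038
-80.4 x -80.2 t15.56 F [ 1.12 -1.92 -0.01 -0.35  0.01 -0.04] p [0.5148 0.2875 0.1121] rise 0.0038
-81.7 x -81.6 t15.86 F [ 0.45 -1.18  0.66 -0.2   0.08  0.14] p [0.5148 0.2874 0.1122] rise 0.0048
end [ 0.35 -1.01 -0.1  -0.16  0.14  0.13] mean pitch 3.8963657911978835
t16.18 p [0.5148 0.2874 0.1122] F [ 0.33 -0.47 -0.04] M [-0.249  0.112  0.132] w0.1742 q [ 23.4  32.   88.7   0.   59.3 105. ]
-81.63023294561667
```

View pics/c4.png

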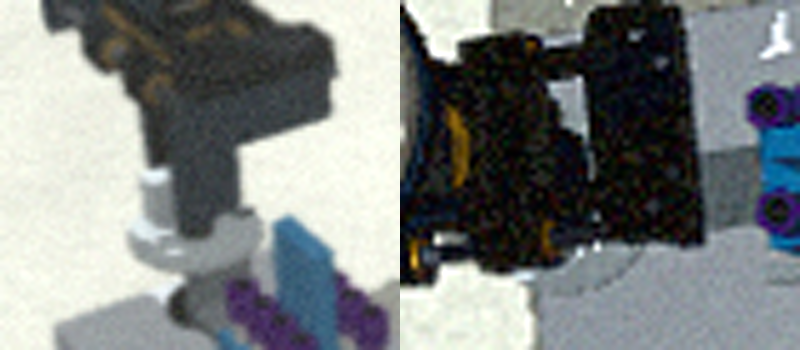

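Run:
```python
from h import *
ctrl.command_gripper(.42); st("rel")
p=np.array(ctrl.current_tool_pos()); p[2]=.23; ctrl.move_l(p,vel=.12)
ctrl.goto([.43,.05,.25],ori(8.35)); st("away")
cv2.imwrite("pics/side5.png",ctrl.read_camera("side"));cv2.imwrite("pics/top5.png",ctrl.read_camera("top"))
t=cv2.imread("pics/side5.png")[100:170,240:310]; T=cv2.imread("pics/top5.png")[180:240,150:210]
a=cv2.resize(cv2.convertScaleAbs(t,alpha=2.,beta=-50),(400,400),interpolation=cv2.INTER_CUBIC)
b=cv2.resize(cv2.convertScaleAbs(T,alpha=1.8,beta=-60),(400,400),interpolation=cv2.INTER_NEAREST)
cv2.imwrite("pics/c5.png",np.hstack([a,b]))
```

```text
rel t16.82 p [0.5148 0.2874 0.1122] F [0.22 0.61 0.11] M [-0.054  0.183  0.066] w0.4224 q [ 23.4  32.   88.7   0.   59.3 105. ]
away t19.76 p [0.4301 0.0502 0.2499] F [-0.8   0.2   0.24] M [-0.078  0.027  0.005] w0.4223 q [-1.3 10.3 99.4  0.  70.2 -9.6]
```

View pics/c5.png

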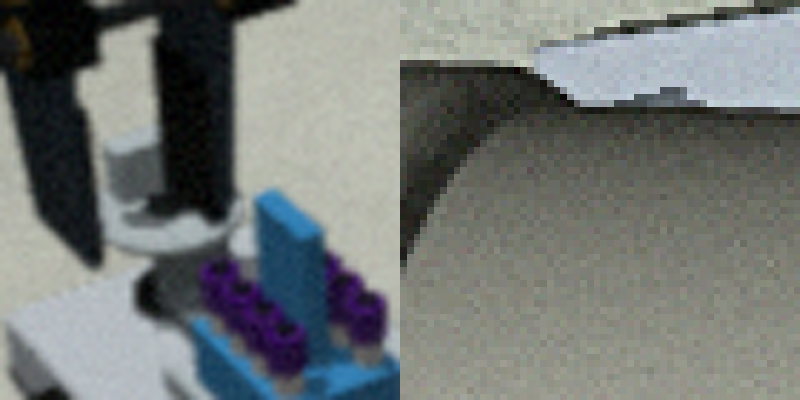

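View pics/top5.png

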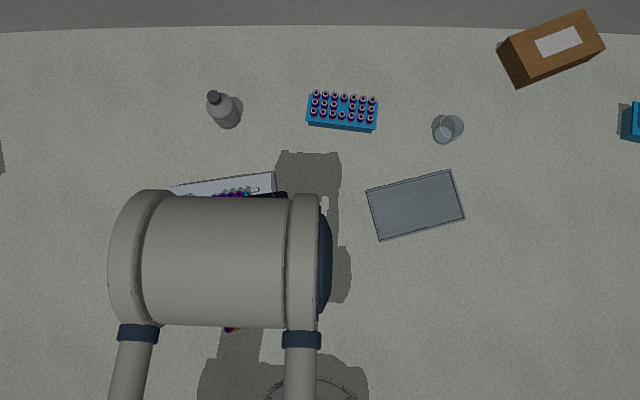

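The arm blocks both views of the knob from there, so I'll park it further to the right.

Run:
```python
from h import *
ctrl.goto([.5,-.22,.25],ori(8.35)); st("away")
cv2.imwrite("pics/side6.png",ctrl.read_camera("side"));cv2.imwrite("pics/top6.png",ctrl.read_camera("top"))
t=cv2.imread("pics/side6.png")[100:170,240:310]; T=cv2.imread("pics/top6.png")[180:240,150:210]
a=cv2.resize(cv2.convertScaleAbs(t,alpha=2.,beta=-50),(400,400),interpolation=cv2.INTER_CUBIC)
b=cv2.resize(cv2.convertScaleAbs(T,alpha=1.8,beta=-60),(400,400),interpolation=cv2.INTER_NEAREST)
cv2.imwrite("pics/c6.png",np.hstack([a,b]))
```

```text
away t20.94 p [ 0.4999 -0.2188  0.25  ] F [-0.22  1.   -0.34] M [-0.085  0.015  0.001] w0.4200 q [-29.9  19.9  85.4   0.   74.7 -38.3]
```

View pics/c6.png

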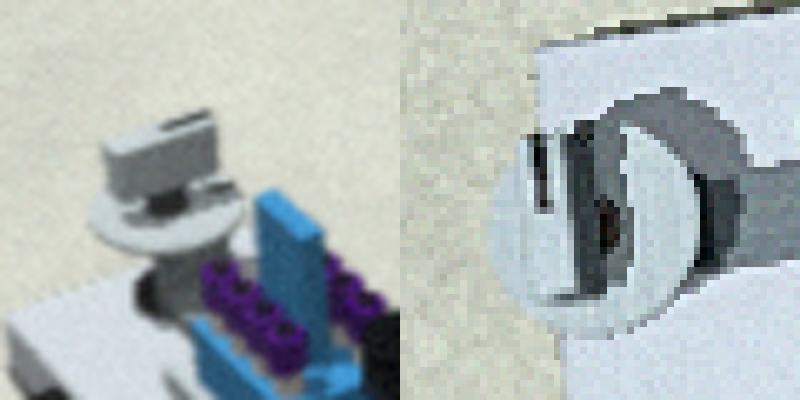

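View pics/top6.png

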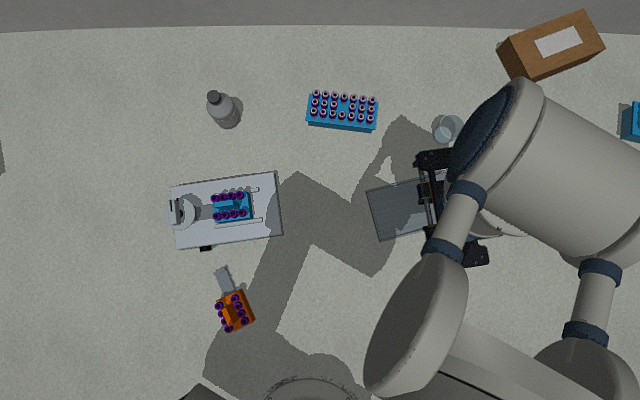

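Run:
```python
from h import *
np.set_printoptions(precision=4,suppress=True)
t=cv2.imread("pics/top6.png")[:,:,1].astype(int)
print(t[197:214,167:185])
g=200-0*t
f=400/60
l=plane("top",crop([(144,210),(136,137)],150,180,f),.137); print(l,np.degrees(np.arctan2(*(l[1]-l[0])[1::-1])))
```

```text
[[145 147 151 143 151 156 152 158 159 161 163 165 165  96  92  97  99  97]
 [147 146 151 143 154 154 155 148 157  79   0  59  91  98 102  93 120 108]
 [144 153 151 122 135 159 131 139 162  66   0  68  96  95  93  95 154 160]
 [149 128  85  42  83 118 141  93  57  44   0  46 100 101  93 100  81 159]
 [147 156 100   9  91 149 145  87  57  64  48  82  95  97  99  97  87 154]
 [142 156 118  35  55 141 147  96  64  68  67  69  96  95  99  96  83 160]
 [145 152 118  33  55 145 151 103  65  63  58  61  92 102  96  93  97 152]
 [142 151 120  41  56 144 158 122  76  59  63  64  98  98  97  93 157 155]
 [140 151 137  67  11 142 157 130  74  62  63  57  94  92  94  94 154 154]
 [143 153 144  70  21 133 160 131  75  61  69  64  89  96 100  94  80 157]
 [140 147 166  92   0 138 166 141  74  61  73  58  87  95 102  98  83 154]
 [142 149 160  99   0 139 157 142  75  62  66  61  81  93 104  98  86 158]
 [143 146 166  91   0 132 160 146  84  59  68  64  83  65  99 101  91 159]
 [144 144 156 101  22  96 149 147  86  63  64  71  48   1  46 100  96 147]
 [150 147 151 118  94 113 141 149  91  63  72  71  64  14  13  51 100  86]
 [150 141 149 156 159 157 147 151 102  64  67  65  67  32  22   9 103  88]
 [152 140 147 150 152 153 150 149 121  71  63  68  77  29  19   1  85  92]]
[[0.514  0.2886 0.137 ]
 [0.5372 0.2925 0.137 ]] 9.44827815228764
```

Run:
```python
from h import *
t=cv2.imread("pics/top6.png")[:,:,1].astype(float)
r=np.arange(201,211); W=np.clip(150-t[201:211,169:172],0,None); c=(W*np.arange(169,172)).sum(1)/W.sum(1)
k=np.polyfit(r,c,1); print(c)
l=plane("top",[(np.polyval(k,210),210),(np.polyval(k,200.5),200.5)],.137); a=np.degrees(np.arctan2(*(l[1]-l[0])[1::-1]));print(l,a)
ax=l[1]-.0255*np.r_[np.cos(np.radians(a)),np.sin(np.radians(a)),0]
i=plane("top",[(177,199)],.0965)[0]; print("axis",ax,"index",i,np.degrees(np.arctan2(*(i-ax)[1::-1])),np.hypot(*(i-ax)[:2]))
```

```text
[170.036      170.26033058 170.25819672 170.27467811 170.53617021
 170.57209302 170.72115385 170.74626866 170.71770335 170.72316384]
[[0.51630576 0.28942565 0.137     ]
 [0.53643488 0.29217277 0.137     ]] 7.771438235898124
axis [0.51116909 0.28872462 0.137     ] index [0.54497025 0.2932939  0.0965    ] 7.698638680336473 0.03410860556410792
```

Knob line at 7.8°, index seen at 7.7° (mixer yaw 8.35°), so they are aligned. Next is the carrier handle.

Run:
```python
from h import *
t=cv2.imread("pics/top6.png"); s=cv2.imread("pics/side6.png")
a=cv2.resize(cv2.convertScaleAbs(t[185:225,205:260],alpha=1.8,beta=-40),None,fx=7,fy=7,interpolation=cv2.INTER_NEAREST)
b=cv2.resize(cv2.convertScaleAbs(s[125:185,265:320],alpha=2,beta=-40),None,fx=7,fy=7,interpolation=cv2.INTER_NEAREST)
cv2.imwrite("pics/c7a.png",a);cv2.imwrite("pics/c7b.png",b)
```

```text
(no output)
```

View pics/c7a.png

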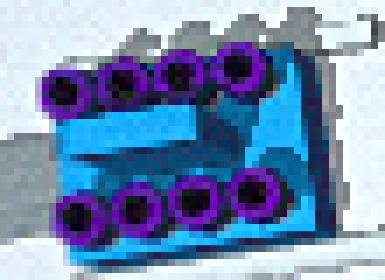

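View pics/c7b.png

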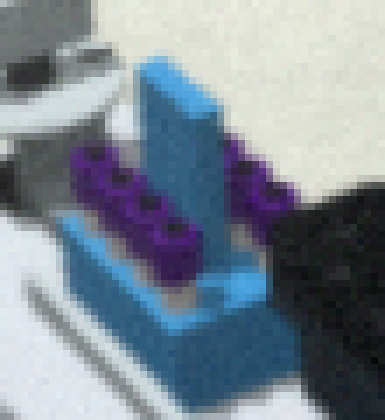

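Run:
```python
from h import *
np.set_printoptions(precision=4,suppress=True)
c=plane("top",crop([(57,123),(196,104),(200,143),(62,160)],205,185,7),.156); print(c,c.mean(0),[np.linalg.norm(c[i]-c[i-1]) for i in range(4)])
v=c[0]+c[3]-c[1]-c[2];print(np.degrees(np.arctan2(v[1],v[0]))-90)
caps=plane("top",crop([(66,93),(124,82),(182,72),(243,68),(79,219),(138,209),(197,199),(256,193)],205,185,7),.12); print(caps.mean(0)); v=caps[0]-caps[3]+caps[4]-caps[7];print(np.degrees(np.arctan2(v[1],v[0]))-90, np.linalg.norm(caps[:4].mean(0)-caps[4:].mean(0)))
s=plane("side",crop([(138,72),(160,58),(220,104),(196,120)],265,125,7),.156); print(s,s.mean(0))
```

```text
[[0.531  0.1955 0.156 ]
 [0.5367 0.1547 0.156 ]
 [0.5253 0.1532 0.156 ]
 [0.5201 0.1936 0.156 ]] [0.5283 0.1742 0.156 ] [np.float64(0.01103754119183155), np.float64(0.04114900401120964), np.float64(0.011567081147526071), np.float64(0.04071995608170707)]
7.6516530706121415
[0.5297 0.1737 0.12  ]
8.455414739633767 0.039239561494501606
[[0.5201 0.1851 0.156 ]
 [0.5301 0.1901 0.156 ]
 [0.5373 0.155  0.156 ]
 [0.5265 0.1495 0.156 ]] [0.5285 0.1699 0.156 ]
```

Run:
```python
from h import *
A=8.2
ctrl.goto([.5287,.1735,.21],ori(A)); st("above")
h=ctrl.move_l([.5287,.1735,.127],vel=.08,contact_N=3); st("down",h)
if not h:
    f0=favg(); ctrl.command_gripper(0.); st("grip"); print(np.round(f0,2),np.round(favg()-f0,2))
    np.save("f0.npy",f0)
    cv2.imwrite("pics/side7.png",ctrl.read_camera("side"))
    t=cv2.imread("pics/side7.png")[70:210,220:350]
    cv2.imwrite("pics/c8.png",cv2.resize(cv2.convertScaleAbs(t,alpha=2,beta=-20),None,fx=4,fy=4,interpolation=cv2.INTER_CUBIC))
```

```text
above t22.52 p [0.529  0.1727 0.2101] F [ 0.58 -0.02 -0.11] M [-0.129  0.023 -0.023] w0.4242 q [11.9 23.  87.2 -0.  69.8  3.8]
down False t23.71 p [0.529  0.1736 0.1275] F [ 0.19  0.58 -0.1 ] M [-0.066  0.036 -0.01 ] w0.4209 q [12.  28.6 92.6 -0.  58.7  3.8]
grip t24.30 p [0.5288 0.1735 0.1269] F [ 1.77  1.1  -3.03] M [-0.076 -0.313  0.111] w0.1287 q [12.  28.7 92.7 -0.  58.6  3.8]
[-0.12 -0.46  0.24 -0.08  0.03  0.01] [ 1.84  1.29 -2.21  0.05 -0.36  0.05]
```

View pics/c8.png

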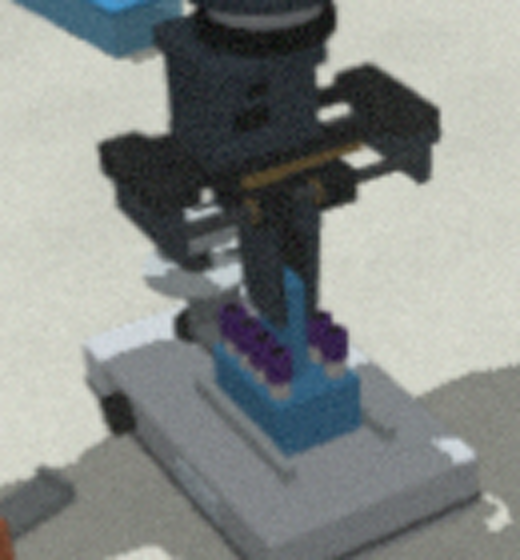

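Run:
```python
from h import *
A=8.2; d=np.array([np.sin(np.radians(A)),-np.cos(np.radians(A)),0]); p0=np.array([.5287,.1735,.127])
for s in (.012,.03,.055,.075):
    h=ctrl.move_l(p0+s*d,vel=.04,contact_N=7); st(s,h)
    if h: break
cv2.imwrite("pics/side8.png",ctrl.read_camera("side"))
t=cv2.imread("pics/side8.png")[70:230,220:370]
cv2.imwrite("pics/c9.png",cv2.resize(cv2.convertScaleAbs(t,alpha=2,beta=-20),None,fx=4,fy=3.75,interpolation=cv2.INTER_CUBIC))
```

```text
0.012 False t24.87 p [0.5306 0.1611 0.127 ] F [ 2.8  -1.56 -3.91] M [-0.459 -0.67   0.194] w0.1293 q [10.7 28.5 93.  -0.  58.5  2.6]
0.03 False t25.47 p [0.5332 0.1433 0.127 ] F [ 3.72 -2.14 -2.91] M [-0.599 -0.966  0.162] w0.1283 q [ 8.9 28.4 93.3 -0.  58.3  0.7]
0.055 False t26.24 p [0.5367 0.1189 0.127 ] F [ 4.76 -1.24 -3.13] M [-0.401 -1.159  0.065] w0.1305 q [ 6.3 28.2 93.6 -0.  58.2 -1.9]
0.075 False t26.89 p [0.5395 0.0993 0.1271] F [ 3.74 -0.11 -3.21] M [-1.000e-03 -1.145e+00 -1.000e-01] w0.1326 q [ 4.2 28.1 93.8 -0.  58.1 -4. ]
```

View pics/c9.png

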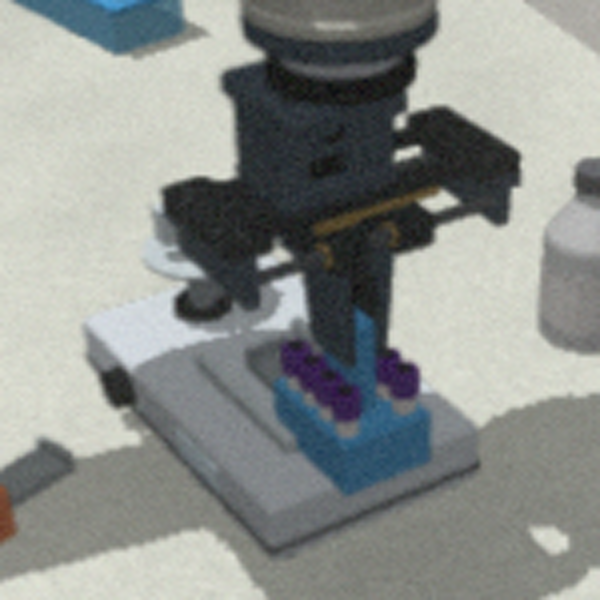

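The carrier slid out 75 mm, level and clear of the jaw and rails, with forces under 6 N. Next I'll lift it, carry it over and lower it.

Run:
```python
from h import *
p=np.array(ctrl.current_tool_pos()); p[2]=.215
ctrl.move_l(p,vel=.08); st("lift")
tgt=np.array([.5513,-.289,.215]); ctrl.move_l(tgt,vel=.15,ori=ori(14.3)); st("over")
print("F",np.round(favg()-np.load("f0.npy"),2))
tgt[2]=.12; ctrl.move_l(tgt,vel=.1); st("low")
cv2.imwrite("pics/side9.png",ctrl.read_camera("side"));cv2.imwrite("pics/top9.png",ctrl.read_camera("top"))
t=cv2.imread("pics/side9.png")[180:400,260:520]
cv2.imwrite("pics/c10.png",cv2.resize(cv2.convertScaleAbs(t,alpha=2,beta=-20),None,fx=2.7,fy=2.7,interpolation=cv2.INTER_CUBIC))
```

```text
lift t28.19 p [0.5391 0.0993 0.2145] F [ 0.33 -0.15 -3.03] M [-0.124  0.012 -0.003] w0.1306 q [ 4.2 22.1 87.9 -0.  70.  -4. ]
over t30.93 p [ 0.5513 -0.2886  0.215 ] F [-0.06  0.51 -2.51] M [-0.093  0.054 -0.011] w0.1333 q [-33.1  28.   77.4   0.   74.6 -47.5]
F [-0.17  0.34 -3.64  0.01 -0.02  0.01]
low t32.10 p [ 0.5517 -0.2892  0.1206] F [ 0.02  0.58 -3.13] M [-0.097  0.027 -0.014] w0.1309 q [-33.2  33.7  83.4  -0.   62.9 -47.5]
```

View pics/c10.png

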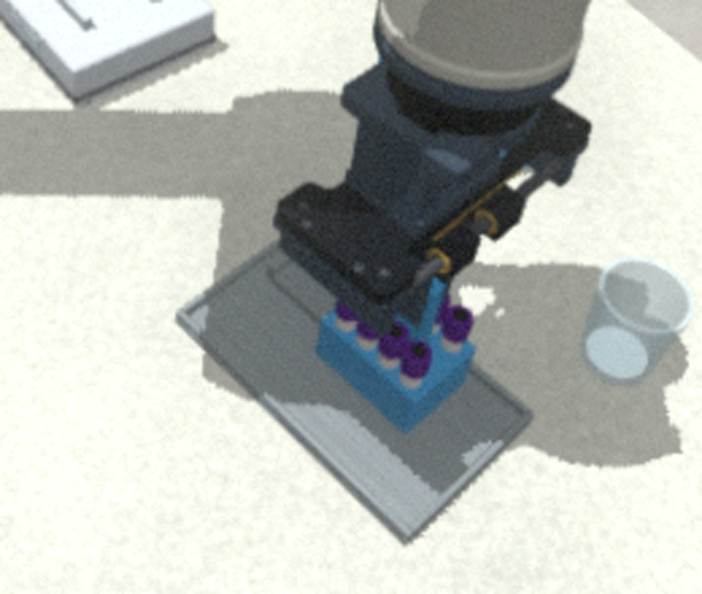

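View pics/top9.png

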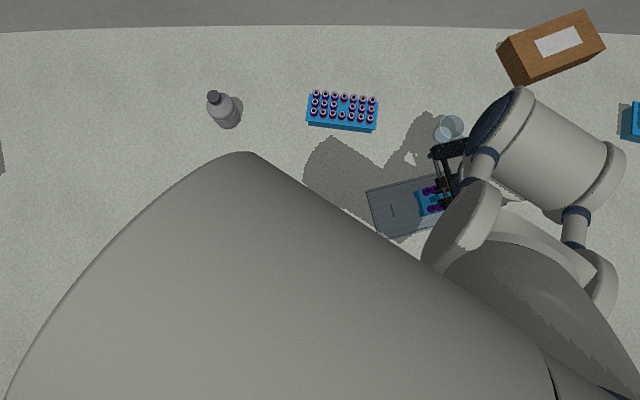

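The carrier hangs level above the tray, with its tongue pointing to the tray's left end and margins all round. I'll lower it gently.

Run:
```python
from h import *
p=np.array([.5513,-.289,.09]); h=ctrl.move_l(p,vel=.06,contact_N=3.5); st("pre",h)
if not h:
    p[2]=.076; h=ctrl.move_l(p,vel=.008,contact_N=2); st("touch",h)
print(np.round(favg()-np.load("f0.npy"),2))
```

```text
pre False t32.85 p [ 0.5513 -0.289   0.0899] F [ 0.3  -0.62 -3.46] M [-0.018  0.041 -0.002] w0.1285 q [-33.2  35.9  84.9  -0.   59.3 -47.5]
touch True t33.90 p [ 0.5513 -0.2889  0.0818] F [-0.85  0.33  6.15] M [-0.065  0.113  0.043] w0.1287 q [-33.2  36.4  85.3   0.   58.3 -47.5]
[-0.23  1.43  6.84  0.04  0.11  0.01]
```

Run:
```python
from h import *
p=np.array(ctrl.current_tool_pos())
for _ in range(4):
    f=(favg()-np.load("f0.npy"))[2]; print(round(f,2),p[2])
    if f<1.5: break
    p[2]+=.0002; ctrl.move_l(p,vel=.005)
ctrl.command_gripper(.42); st("rel")
p=np.array(ctrl.current_tool_pos()); p[2]=.2; ctrl.move_l(p,vel=.1); st("up")
ctrl.goto([.22,.50,.3],ori(60)); st("park")
for n in("top","side"): cv2.imwrite(f"pics/{n}10.png",ctrl.read_camera(n))
t=cv2.imread("pics/side10.png")
cv2.imwrite("pics/c11.png",cv2.resize(cv2.convertScaleAbs(t[250:390,310:470],alpha=2,beta=-40),None,fx=4,fy=4,interpolation=cv2.INTER_CUBIC))
t=cv2.imread("pics/top10.png")
cv2.imwrite("pics/c12.png",cv2.resize(cv2.convertScaleAbs(t[150:250,150:480],alpha=1.6,beta=-40),None,fx=2.4,fy=2.4,interpolation=cv2.INTER_CUBIC))
```

```text
7.16 0.08179175513135269
-2.19 0.08199175513135269
rel t35.08 p [ 0.5513 -0.289   0.082 ] F [-0.35  0.54  0.87] M [-0.063  0.035 -0.029] w0.4204 q [-33.2  36.5  85.2   0.   58.5 -47.5]
up t36.41 p [ 0.551  -0.2888  0.1993] F [ 0.04 -0.23  0.17] M [-0.069  0.081  0.037] w0.4201 q [-33.2  28.9  78.4   0.   72.8 -47.5]
park t39.43 p [0.2206 0.4998 0.2999] F [-0.04 -0.18  0.3 ] M [-0.018  0.037 -0.038] w0.4170 q [59.9 17.6 80.9 -0.  81.6 -0. ]
```

View pics/c11.png

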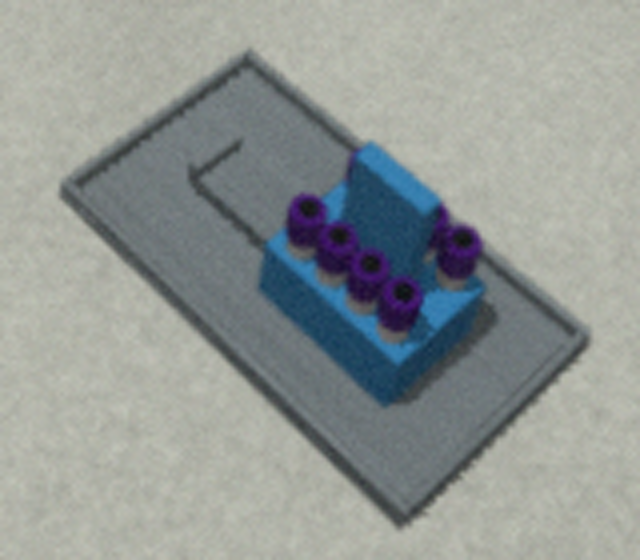

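View pics/c12.png

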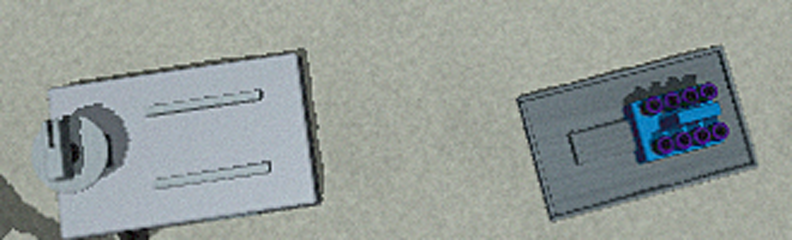

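View pics/top10.png

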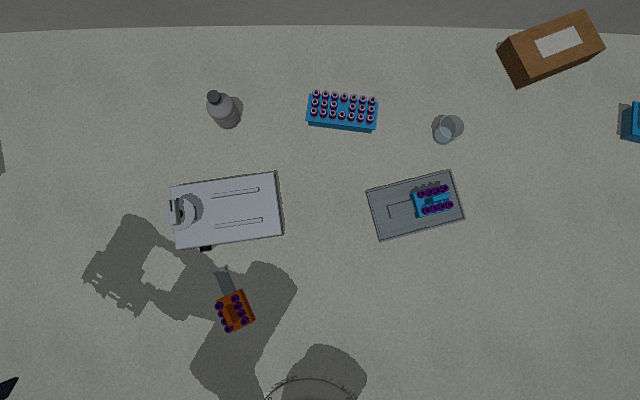

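The carrier sits flat and upright inside the tray, with its block near top-view pixel (433,201). The knob and bystanders look unchanged. I'll recheck the line angle and then hand in.

Run:
```python
from h import *
t=cv2.imread("pics/top10.png")[:,:,1].astype(float)
r=np.arange(201,211); W=np.clip(150-t[201:211,169:172],0,None); c=(W*np.arange(169,172)).sum(1)/W.sum(1)
k=np.polyfit(r,c,1)
l=plane("top",[(np.polyval(k,210),210),(np.polyval(k,200.5),200.5)],.137); print(np.degrees(np.arctan2(*(l[1]-l[0])[1::-1])))
a=cv2.imread("pics/top0.png").astype(int);b=cv2.imread("pics/top10.png").astype(int)
for n,(x0,y0,x1,y1) in dict(bottle=(205,88,232,130),rack=(303,85,382,133),beaker=(430,112,465,146),orange=(213,288,258,334)).items():
    print(n,np.abs(a-b)[y0:y1,x0:x1].mean())
ctrl.sleep(.3); st(); ctrl.sign_off()
```

```text
6.846268141614984
bottle 3.054967666078777
rack 3.321026722925457
beaker 3.1092436974789917
orange 13.113365539452497
t39.83 p [0.2201 0.5    0.3   ] F [-0.2  -0.87  0.29] M [-0.012  0.03  -0.023] w0.4193 q [60.  17.6 80.9 -0.  81.6 -0. ]
the job is handed in; nothing more can be done
```

I turned the knob about 121° clockwise to its mark, letting the hand rise about 8 mm with it. Then I let go, slid the carrier 75 mm straight out, and set it down upright in the tray. The job was handed in at about 40 s of the 72 s allowed.

**Last checks:**
- **Knob:** its line lay at 6.8–7.8° against the index at 7.7–8.4°, well within the 10° limit.
- **Clamp:** forces while turning stayed under about 3 N.
- **Carrier:** it is flat and inside the tray on every side in both views. The set-down peaked at about 7 N, so I backed off before releasing.
- **Bystanders:** the bottle, rack and beaker show only image noise against the first picture. The orange look-alike's patch differed more (13 against 3). I put that down to the arm's shadow having moved, because it is at the same pixels and the arm never went near it.

**Disagreements:** the two cameras differed by up to about 6 mm in y on the tray. The deck edges and the disc gave clamp positions about 5 mm apart. I settled the knob's position across the bar by touching both its sides, which put it within 0.5 mm of my estimate. The tray had enough room for its difference not to matter.

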